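# Put the calibration weights back in their storage pots

### The arm

A 6-joint arm with a two-finger parallel gripper is mounted at the origin on a cart in front of the work surface, level with it; the furniture and walls round the work are solid. World frame = base frame: x ahead of the robot, y to its left, z up, the work surface at z = 0. Lengths are in m, angles in degrees, forces in N, time in s.
With the tool pointing down it reaches from about 0.4 to 0.825 m from the base axis. Payload 7 kg.
Tool frame: the origin (TCP) lies at the very end of the fingers, on their centre line; the grasp point (between the pads) lies hold_point_z behind it (hold_point_z is the distance from the TCP to the grasp point, in m); z points along the fingers, y is the line along which they close (so a half turn about z gives the same grasp; the last joint's range is limited). The gripper opens to 88 mm and grips with 3 to 60 N. Pads are 19 mm wide; open, the fingers measure 130 mm over their backs; the gripper's body (78 mm by 193 mm) begins 47 mm behind the grasp point.
Start: joints at [80.392, 20.546, 0.682, 0, -70.136, -16.507], TCP at [0.297, 0.606, 0.192] pointing down, gripper open.
Joint ranges: [-176.03, 176.03], [-82.01, 121.73], [-58.28, 71.71], [-173.87, 95.51], [-174.79, -0.11], [-173.66, 173.66]. Speed limits (degrees/s): [136.94, 136.94, 172.46, 180, 180, 180].

### API

Orientations are given as [roll, pitch, yaw] about the fixed x, y, z axes, in that order (R = Rz(yaw) Ry(pitch) Rx(roll)).
In Python, from plant import get_obs, snapshot, close_job, hold_point_z gives the robot as it stands.
- The arm moves only by the tool play_rows, never from a script. Its argument "commands" is a list that holds one entry, the list of rows, each a list of 7 numbers: the shift along the tool's x, y, z in cm, then the turn, a rotation vector about the tool's x, y, z in degrees, then the opening, from 0 (shut) to 1 (fully open). In form: [[[x, y, z, ax, ay, az, fingers], ...]]. A call has 1 to 20 rows; each row is the pose to reach, as a shift and turn from the pose commanded when the call began, along the tool's axes at that moment; what a row does not reach only later rows make up. A row lasts 1/12 s, in which the tool goes at most 41.7 mm and 7.16 degrees, less where a joint would pass 70% of its speed; a pose out of reach is approached as far as the arm can. A call with a gripper value outside its range is refused whole. The fingers move at their own pace and stop on an object; the grip force is fixed at half the most. Time passes only in rows, so rows that repeat a pose let the fingers close. It gives the time, the measured TCP pose, the force, the opening and the grip force at its end, in the units of the state.
- get_obs(): the state, without advancing time (a new reading comes with each control period).
- snapshot(name): name is "side" or "top" or "wrist"; returns a dict with "frame" (480x640x3 uint8, red, green, blue), "camera_matrix" (3x3 intrinsics, pixels), "dist" ([k1, k2, p1, p2, k3] as OpenCV has them; the pictures are not rectified), "origin" and "attitude" of the camera in the world. Camera axes: x right, y down, z forward; pixel columns grow to the right and rows downward; lengths in m; the calibration is good to about 2 mm. A picture is of the moment at which its call begins. There is no depth.
- close_job(): hands the job in; it is judged then, once.
The state is a dict: "clock": time; "joint_pos": joint angles; "qvel": joint speeds; "tau": joint torques, N m; "tool_pos": TCP position; "orientation": TCP orientation; "force": force on the tool from outside, world axes, zero at the start; "moment": the same for the moment, N m; "opening": finger opening in m; "gripper_force": force on a finger pad.
Only numpy, scipy, OpenCV 4.12 (cv2) and the standard library are available. Lean on these libraries where they do the work, as an engineer would, in place of code of your own. Each camera call takes 0.05 s, during which the arm holds its last target. There are 200 camera calls.

### The job

The balance check is finished: put the four steel calibration weights back in their storage pots, each upright on the floor of the pot of its own size, the largest weight in the largest pot and so on down to the smallest in the smallest. Leave the petri dish and the orange screw cap where they lie.

Things in the scene. Friction and masses are not known exactly. Their poses are not given: they have to be found in the camera images.
- weight_500: the largest of four loose bright steel calibration weights, about 500 g: an upright cylinder 44 mm in diameter and 42 mm high, above it a narrower neck and a rounded lifting knob 35 mm in diameter, 64 mm high in all; stands on the bench; origin: centre of its underside, z up along its axis
- weight_200: the second largest of four loose bright steel calibration weights, about 200 g: an upright cylinder 34 mm in diameter and 32 mm high, above it a narrower neck and a rounded lifting knob 27 mm in diameter, 49 mm high in all; stands on the bench; origin: centre of its underside, z up along its axis
- weight_100: the second smallest of four loose bright steel calibration weights, about 100 g: an upright cylinder 25 mm in diameter and 26 mm high, above it a narrower neck and a rounded lifting knob 20 mm in diameter, 40 mm high in all; stands on the bench; origin: centre of its underside, z up along its axis
- weight_50: the smallest of four loose bright steel calibration weights, about 50 g: an upright cylinder 17 mm in diameter and 21 mm high, above it a narrower neck and a rounded lifting knob 14 mm in diameter, 32 mm high in all; stands on the bench; origin: centre of its underside, z up along its axis
- pot_500: the largest of four low round turned light-wood storage pots, fixed to the bench, home of the largest weight: open at the top, inner diameter 68 mm, outer diameter 80 mm, inner floor 4 mm and rim 10 mm above the bench; origin: centre of its underside, z up
- pot_200: the second largest of four low round turned light-wood storage pots, fixed to the bench, home of the second largest weight: open at the top, inner diameter 54 mm, outer diameter 66 mm, inner floor 4 mm and rim 10 mm above the bench; origin: centre of its underside, z up
- pot_100: the second smallest of four low round turned light-wood storage pots, fixed to the bench, home of the second smallest weight: open at the top, inner diameter 42 mm, outer diameter 54 mm, inner floor 4 mm and rim 10 mm above the bench; origin: centre of its underside, z up
- pot_50: the smallest of four low round turned light-wood storage pots, fixed to the bench, home of the smallest weight: open at the top, inner diameter 33 mm, outer diameter 45 mm, inner floor 4 mm and rim 10 mm above the bench; origin: centre of its underside, z up
- petri_dish: bystander: loose clear empty petri dish, open side up, 66 mm in diameter, 14 mm high; origin: centre of its underside; must stay where it is
- screw_cap: bystander: loose orange screw cap of a tube, 34 mm in diameter, 13 mm high; origin: centre of its underside; must stay where it is

How it is judged (in metres and radians):
At the end, for the whole second after the job is handed in: Each of the four weights stands upright (within 0.1 rad), at rest, on the inner floor of the pot of its own size rank (underside 2 to 6.5 mm above the pot's underside, centres within the pot's clearance of 8 to 12 mm plus 2 mm); petri dish and screw cap within 30 mm of where they lay (horizontal distance between weight_500 and pot_500 below 0.014 m and z of weight_500 in the frame of pot_500 between 0.002 and 0.0065 m and angle between each of weight_500, weight_200, weight_100, weight_50's own z axis and vertical below 0.1 rad and linear speed of each of weight_500, weight_200, weight_100, weight_50 below 0.02 m/s and horizontal distance between weight_200 and pot_200 below 0.012 m and z of weight_200 in the frame of pot_200 between 0.002 and 0.0065 m and horizontal distance between weight_100 and pot_100 below 0.0105 m and z of weight_100 in the frame of pot_100 between 0.002 and 0.0065 m and horizontal distance between weight_50 and pot_50 below 0.01 m and z of weight_50 in the frame of pot_50 between 0.002 and 0.0065 m and not (distance of petri_dish from where it was at the start of the episode above 0.03 m) and not (distance of screw_cap from where it was at the start of the episode above 0.03 m)); the robot touches nothing.
It fails at once if the petri dish is moved more than 30 mm (distance of petri_dish from where it was at the start of the episode above 0.03 m).
It fails at once if the screw cap is moved more than 30 mm (distance of screw_cap from where it was at the start of the episode above 0.03 m).
It also fails if it takes over 88 s, if anything falls off the work surface, if the arm or the gripper's body presses on something with over 40 N, if the wrist force passes 120 N, or if a joint passes its speed limit or range.

## Working session

There is one attempt and no reset: what is moved stays moved. The work goes in short steps, Python scripts to look and compute and a tool call to move; the robot and the scene stay as the last step left them, time stands still between calls to the robot, and variables do not carry over. Pictures are saved under pics/ and viewed, at most 14 in all, crops included, and the job is handed in when it is done.

Besides the shell and the picture viewer there is one more tool, called in YAML: its name, and indented under it one key for each argument. play_rows: Moves the arm, as the interface text tells. Its arguments: {"type":"object","properties":{"commands":{"type":"array","items":{"type":"array","items":{"type":"array","items":{"type":"number"}}}}},"required":["commands"]}

```bash
mkdir -p pics; python3 - <<'E'
from plant import *
import cv2
print(hold_point_z); o=get_obs(); print(o)
for n in("top","side"):
    s=snapshot(n); cv2.imwrite(f"pics/{n}0.png",s["frame"][:,:,::-1]); print(n,s["camera_matrix"],s["dist"],s["origin"],s["attitude"])
E
```

```text
0.0188
{'clock': 0.0, 'joint_pos': array([ 8.03933081e+01,  2.05909982e+01,  6.35726971e-01, -2.27267561e-02,
       -7.01368165e+01, -1.65058739e+01]), 'qvel': array([-0.04637119, -0.0113455 ,  0.0300422 ,  0.07588981,  0.00713766,
       -0.01626594]), 'tau': array([ 1.42080757e-03, -5.82723856e+01,  2.93050396e+01,  6.99701115e+00,
        7.12331981e-03, -1.60876893e-04]), 'tool_pos': array([0.29687515, 0.60560507, 0.19143432]), 'orientation': array([ 1.79905636e+02, -5.68186978e-03, -2.61203003e+01]), 'force': array([ 0.14739751, -0.79589196,  0.11570749]), 'moment': array([0.03267137, 0.02015654, 0.0308152 ]), 'gripper_force': 0.0, 'opening': 0.08742409904415577}
top [[623.66607504   0.         316.62664527]
 [  0.         623.66607504 238.93751798]
 [  0.           0.           1.        ]] [-0.15936482  0.          0.          0.          0.        ] [ 0.33798437 -0.16865159  1.24467634] [-1.71822057e+02  1.19495092e-01 -8.84588393e+01]
side [[443.25723154   0.         318.55697328]
 [  0.         443.25723154 244.57074906]
 [  0.           0.           1.        ]] [-0.00799287  0.          0.          0.          0.        ] [ 0.44608855 -0.78649132  0.57564957] [-128.93695135    1.1642883    -7.04952051]
```

View pics/top0.png

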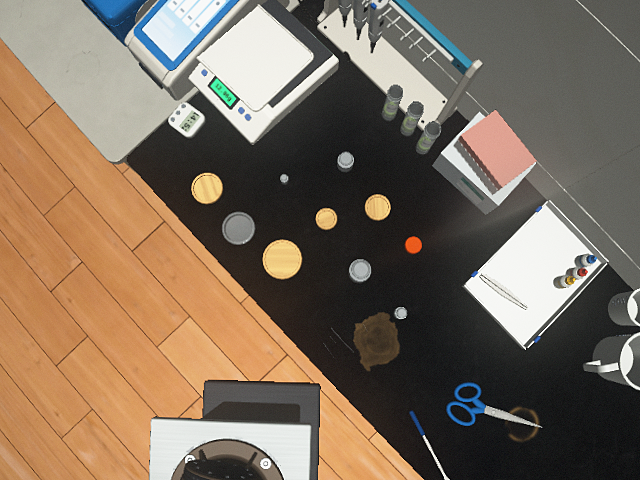

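View pics/side0.png

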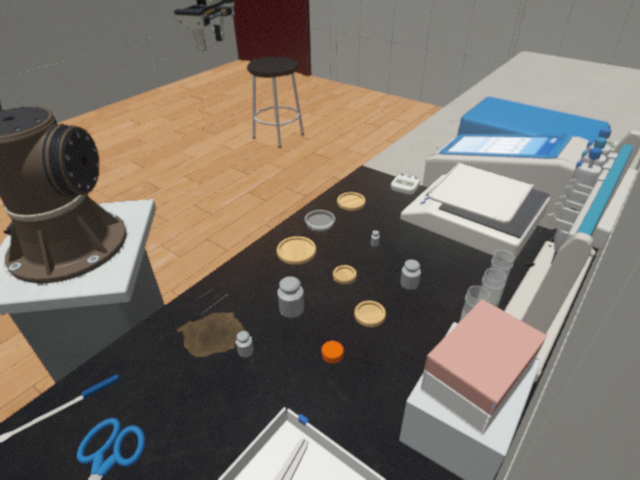

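The top view shows these objects:

| Object | Top pixel |
|---|---|
| Pot 500 | (282,260) |
| Pot 200 | (207,188) |
| Pot 100 | (377,207) |
| Pot 50 | (326,219) |
| Weight 500 | (360,270) |
| Weight 200 | (345,161) |
| Weight 100 | (401,313) |
| Weight 50 | (284,179) |
| Petri dish | (238,228) |
| Cap | (413,245) |

The side view is consistent with this. Next I'll fit silhouettes in both views.

```bash
cat > h.py <<'E'
import numpy as np, cv2
from scipy.spatial.transform import Rotation as Ro
from scipy.optimize import minimize
def rot(a): return Ro.from_euler('xyz',a,degrees=True).as_matrix()
def proj(s,P):
    R=rot(s["attitude"]).T; t=-R@np.array(s["origin"])
    return cv2.projectPoints(np.array(P,float),cv2.Rodrigues(R)[0],t,np.array(s["camera_matrix"]),np.array(s["dist"]))[0][:,0]
def plane(s,uv,z):
    n=cv2.undistortPoints(np.array([[uv]],float),np.array(s["camera_matrix"]),np.array(s["dist"]))[0,0]
    d=rot(s["attitude"])@np.r_[n,1]; o=np.array(s["origin"]); return (o+d*(z-o[2])/d[2])[:2]
A=np.linspace(0,2*np.pi,40)
def ring(x,y,r,z): return np.c_[x+r*np.cos(A),y+r*np.sin(A),0*A+z]
# name: (list of (radius,z) hulls), top seed
W={n:([[(d/2,0),(d/2,h)],[(k/2*.6,H),(k/2,(h+H)/2+ .12*H),(k/2*.8,h)]],p) for n,d,h,k,H,p in
 [("w500",.044,.042,.035,.064,(360,270)),("w200",.034,.032,.027,.049,(345,161)),("w100",.025,.026,.020,.040,(401,313)),("w50",.017,.021,.014,.032,(284,179))]}
P={n:([[(d/2,0),(d/2,.010)]],p) for n,d,p in [("p500",.080,(282,260)),("p200",.066,(207,188)),("p100",.054,(377,207)),("p50",.045,(326,219)),("cap",.034,(413,245)),("petri",.066,(238,228))]}
def fit(s,parts,xy0):
    """align rendered silhouette to bright mask in one view"""
    S=4; f=s["frame"]; c=proj(s,[[*xy0,.02]])[0]; w=45
    u0,v0=int(c[0])-w,int(c[1])-w; cr=f[v0:v0+2*w,u0:u0+2*w].max(2).astype(np.uint8)
    cr=cv2.resize(cr,None,fx=S,fy=S,interpolation=cv2.INTER_LINEAR)
    m=cv2.threshold(cr,75,255,cv2.THRESH_BINARY)[1]
    def ren(xy):
        im=np.zeros_like(m)
        for part in parts:
            q=np.vstack([proj(s,ring(*xy,r,z)) for r,z in part])
            q=((q-[u0,v0]+.5)*S-.5)
            cv2.fillPoly(im,[np.int32(np.round(cv2.convexHull(q.astype(np.float32))*16))],255,shift=4)
        return im
    n,l,st,ce=cv2.connectedComponentsWithStats(m)
    r0=ren(xy0)>0; k=np.argmax(np.bincount(l[r0&(m>0)],minlength=n)); mk=l==k
    mk=cv2.morphologyEx(mk.astype(np.uint8),cv2.MORPH_CLOSE,np.ones((25,25)))>0
    def cost(xy):
        i=ren(xy)>0; return 1-(i&mk).sum()/(i|mk).sum()
    r=minimize(cost,xy0,method="Nelder-Mead",options=dict(initial_simplex=np.array(xy0)+[[0,0],[.01,0],[0,.01]],xatol=1e-4,fatol=1e-4))
    return r.x,r.fun
E
python3 - <<'E'
from h import *; from plant import *
T=snapshot("top"); S=snapshot("side")
for n,(parts,p) in {**W,**P}.items():
    x0=plane(T,p,.02 if n[0]=='w' else .01)
    a,b=fit(T,parts,x0),fit(S,parts,x0)
    print(n,x0.round(4),"top",a[0].round(4),round(a[1],3),"side",b[0].round(4),round(b[1],3))
E
```

```text
w500 [ 0.4543 -0.2485] top [ 0.4533 -0.2471] 0.082 side [ 0.4524 -0.2447] 0.051
w200 [ 0.6748 -0.2145] top [ 0.6765 -0.215 ] 0.219 side [ 0.6748 -0.2124] 0.05
w100 [ 0.3716 -0.3306] top [ 0.3724 -0.3308] 0.136 side [ 0.3546 -0.3078] 0.803
w50 [ 0.6341 -0.0923] top [ 0.6385 -0.0913] 0.226 side [ 0.6366 -0.0892] 0.085
p500 [ 0.4711 -0.0935] top [ 0.4739 -0.0925] 0.011 side [ 0.4736 -0.0922] 0.05
p200 [0.6141 0.0648] top [0.6155 0.0664] 0.036 side [0.6147 0.066 ] 0.095
p100 [ 0.5836 -0.2814] top [ 0.5849 -0.2824] 0.039 side [ 0.585  -0.2816] 0.016
p50 [ 0.5563 -0.179 ] top [ 0.5585 -0.1788] 0.035 side [ 0.5582 -0.1783] 0.039
cap [ 0.5082 -0.3547] top [ 0.5096 -0.3551] 0.04 side [ 0.5091 -0.3541] 0.137
petri [ 0.5333 -0.0027] top [ 0.5345 -0.0021] 0.017 side [0.5339 0.0052] 0.089
```

play_rows:
  commands:
    - [[61.2,47.6,5,0,0,-26.1,0.6],[61.2,47.6,5,0,0,-26.1,0.6],[61.2,47.6,5,0,0,-26.1,0.6],[61.2,47.6,5,0,0,-26.1,0.6],[61.2,47.6,5,0,0,-26.1,0.6],[61.2,47.6,5,0,0,-26.1,0.6],[61.2,47.6,5,0,0,-26.1,0.6],[61.2,47.6,5,0,0,-26.1,0.6],[61.2,47.6,5,0,0,-26.1,0.6],[61.2,47.6,5,0,0,-26.1,0.6],[61.2,47.6,5,0,0,-26.1,0.6],[61.2,47.6,5,0,0,-26.1,0.6],[61.2,47.6,5,0,0,-26.1,0.6],[61.2,47.6,5,0,0,-26.1,0.6],[61.2,47.6,5,0,0,-26.1,0.6],[61.2,47.6,5,0,0,-26.1,0.6],[61.2,47.6,5,0,0,-26.1,0.6],[61.2,47.6,5,0,0,-26.1,0.6],[61.2,47.6,5,0,0,-26.1,0.6],[61.2,47.6,5,0,0,-26.1,0.6]]

```text
clock: 1.87
tool_pos: [0.6381, -0.0953, 0.1409]
orientation: [179.9, 0.1, -0.2]
force: [0.5, 1.1, 0.5]
opening: 0.0524
gripper_force: 0.0
```

```bash
python3 - <<'E'
from h import *; from plant import *
o=get_obs(); print(o["tool_pos"],o["orientation"],o["qvel"].round(2))
s=snapshot("wrist"); cv2.imwrite("pics/w1.png",s["frame"][:,:,::-1])
print(s["origin"],s["attitude"]); print(get_obs()["tool_pos"])
print(proj(s,[[.6375,-.0902,.032],[.5584,-.1786,.01],[*get_obs()["tool_pos"][:2],.032]]))
E
```

```text
[ 0.63808532 -0.09533479  0.1408605 ] [ 1.79943541e+02  9.71744716e-02 -2.49215974e-01] [ 3.6  -2.24 -2.74 -1.08  0.14 -3.96]
[ 0.71001176 -0.09456567  0.33302509] [ 1.64442517e+02 -5.66101099e-02 -9.03006871e+01]
[ 0.63725932 -0.09346865  0.14101131]
[[314.90355142 225.90120769]
 [418.10233867 308.3069063 ]
 [319.22174744 226.18704297]]
```

View pics/w1.png

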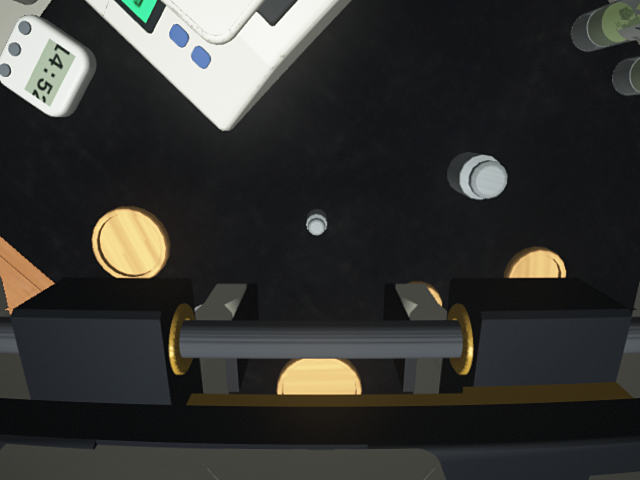

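The wrist view shows the 50 g knob at (316,226), about 1 px from the prediction. I'll descend and grip.

play_rows:
  commands:
    - [[0,0,4,0,0,0,0.5],[0,0,8,0,0,0,0.5],[0,0,11,0,0,0,0.5],[0,0,12.5,0,0,0,0.5],[0,0,13.3,0,0,0,0.5],[0,0,13.3,0,0,0,0.5],[0,0,13.3,0,0,0,0.5],[0,0,13.3,0,0,0,0],[0,0,13.3,0,0,0,0],[0,0,13.3,0,0,0,0],[0,0,13.3,0,0,0,0],[0,0,13.3,0,0,0,0],[0,0,13.3,0,0,0,0],[0,0,13.3,0,0,0,0],[0,0,13.3,0,0,0,0],[0,0,13.3,0,0,0,0]]

```text
clock: 3.25
tool_pos: [0.6371, -0.0908, 0.0093]
orientation: [180.0, 0.0, -0.0]
force: [0.0, -0.3, -0.5]
opening: 0.0006
gripper_force: 0.0
```

```bash
python3 - <<'E'
from h import *; from plant import *
s=snapshot("side"); f=s["frame"]; c=proj(s,[[.637,-.091,.02]])[0].astype(int); print(c)
cv2.imwrite("pics/s2.png",cv2.resize(f[c[1]-75:c[1]+75,c[0]-100:c[0]+100,::-1],(800,600),interpolation=cv2.INTER_CUBIC))
E
```

```text
[375 235]
```

View pics/s2.png

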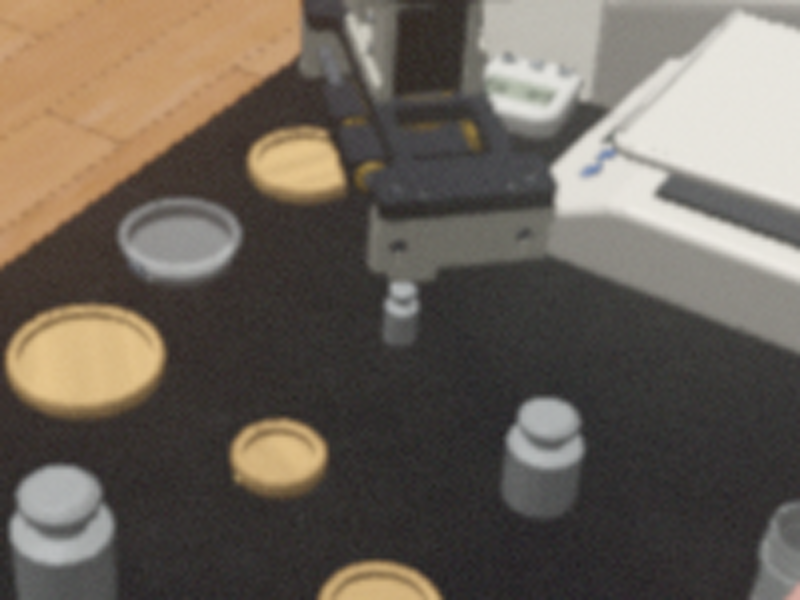

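```bash
python3 - <<'E'
from h import *; from plant import *
o=get_obs();print(o["clock"],o["tool_pos"],o["joint_pos"],o["opening"])
t=o["tool_pos"]
a=snapshot("side");b=snapshot("wrist")
for s in(a,b): print(s["origin"],proj(s,[t,t+[0,0,.0188],t+[.039,-.096,.066],t+[-.039,-.096,.066],t+[.039,.096,.066],t+[-.039,.096,.066],[.6375,-.091,.032]]).round())
cv2.imwrite("pics/s3.png",np.vstack([a["frame"][100:400],b["frame"][180:]])[:,:,::-1])
E
```

```text
3.3 [ 0.63707748 -0.09076528  0.00927548] [ 9.23194744e+00  2.69633587e+01 -1.55840240e+01 -5.76616290e-04
 -4.74603158e+01  8.07486263e+01] 0.00039413974411805103
[ 0.44608855 -0.78649132  0.57564957] [[375. 240.]
 [375. 232.]
 [410. 242.]
 [368. 246.]
 [385. 186.]
 [349. 189.]
 [376. 231.]]
[ 0.70871772 -0.08985019  0.20158038] [[323. 276.]
 [323. 290.]
 [612. 233.]
 [570. 428.]
 [ 35. 234.]
 [ 76. 428.]
 [323. 293.]]
```

View pics/s3.png

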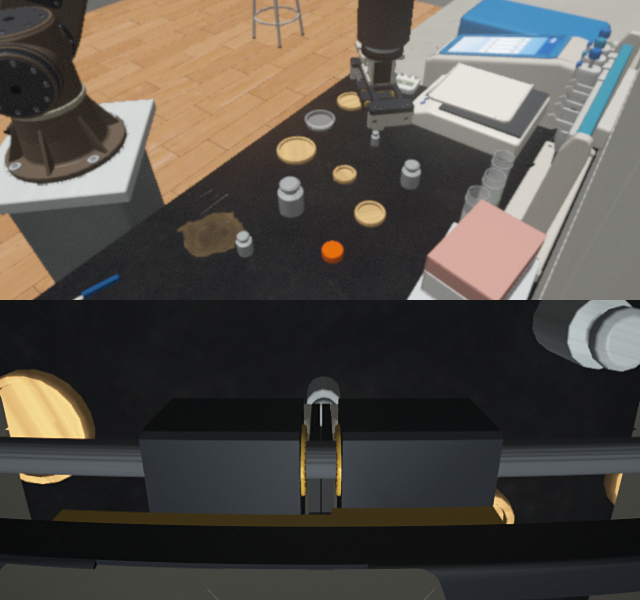

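```bash
python3 - <<'E'
from h import *; from plant import *
o=get_obs();t=o["tool_pos"]
out=[]
for n,w,k in(("side",25,8),("wrist",50,4)):
    s=snapshot(n); c=proj(s,[t+[0,0,.012]])[0].astype(int)
    im=cv2.resize(s["frame"][c[1]-3*w//2:c[1]+3*w//2,c[0]-w:c[0]+w,::-1],None,fx=k,fy=k,interpolation=cv2.INTER_CUBIC)
    tr=lambda p:np.int32((p-[c[0]-w,c[1]-3*w//2]+.5)*k)
    for z,r in((0,.0085),(.021,.0085)): cv2.polylines(im,[tr(proj(s,ring(.637,-.091,r,z)))],True,(0,255,0),1)
    for dz in(0,.0188): cv2.polylines(im,[tr(proj(s,t+np.array([[-.0095,-.02,dz],[.0095,-.02,dz],[.0095,.02,dz],[-.0095,.02,dz]])))],True,(0,0,255),1)
    out.append(im)
cv2.imwrite("pics/c4.png",np.hstack(out))
E
```

```text
Traceback (most recent call last):
ValueError: all the input array dimensions except for the concatenation axis must match exactly, but along dimension 0, the array at index 0 has size 592 and the array at index 1 has size 600
```

```bash
python3 - <<'E'
from h import *; from plant import *
o=get_obs();t=o["tool_pos"]
out=[]
for n,w,k in(("side",24,8),("wrist",48,4)):
    s=snapshot(n); c=proj(s,[t+[0,0,.012]])[0].astype(int)
    im=cv2.resize(s["frame"][c[1]-3*w//2:c[1]+3*w//2,c[0]-w:c[0]+w,::-1],None,fx=k,fy=k,interpolation=cv2.INTER_CUBIC)
    tr=lambda p:np.int32((p-[c[0]-w,c[1]-3*w//2]+.5)*k)
    for z,r in((0,.0085),(.021,.0085)): cv2.polylines(im,[tr(proj(s,ring(.637,-.091,r,z)))],True,(0,255,0),1)
    for dz in(0,.0188): cv2.polylines(im,[tr(proj(s,t+np.array([[-.0095,-.02,dz],[.0095,-.02,dz],[.0095,.02,dz],[-.0095,.02,dz]])))],True,(0,0,255),1)
    out.append(im)
cv2.imwrite("pics/c4.png",np.hstack(out))
E
```

```text
(no output)
```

View pics/c4.png

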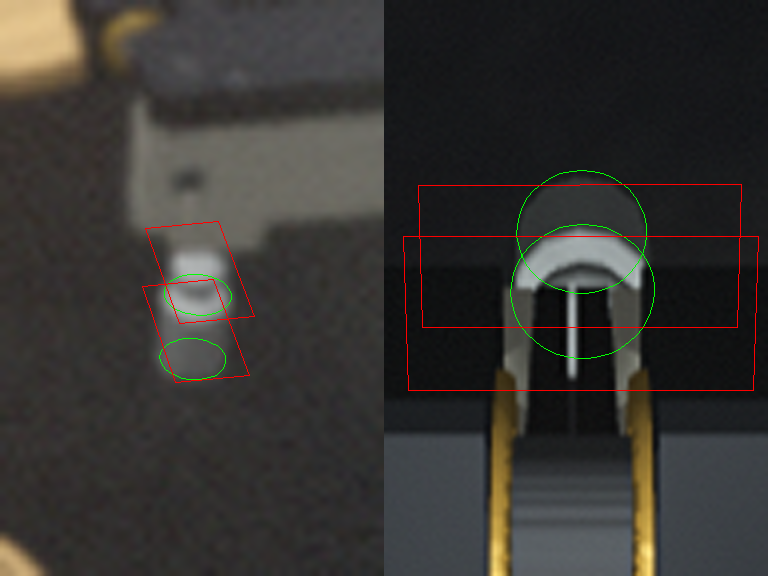

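The weight has not moved. The closed fingertips sit above its knob, about 33 mm higher than the reported TCP. I'll open, descend in small steps and check.

play_rows:
  commands:
    - [[0,0,0,0,0,0,0.5],[0,0,0,0,0,0,0.5],[0,0,0,0,0,0,0.5],[0,0,0,0,0,0,0.5],[0,0,0,0,0,0,0.5],[0,0,0,0,0,0,0.5],[0,0,0.3,0,0,0,0.5],[0,0,0.6,0,0,0,0.5],[0,0,0.6,0,0,0,0.5],[0,0,0.6,0,0,0,0.5]]

```text
clock: 4.43
tool_pos: [0.6368, -0.0908, 0.0029]
orientation: [180.0, 0.0, -0.0]
force: [0.4, 0.1, 1.0]
opening: 0.0438
gripper_force: 0.0
```

```bash
cat > look.py <<'E'
from h import *; from plant import *
def look(name,xy,r,h):
    o=get_obs();t=o["tool_pos"];g=o["opening"]/2;out=[]
    for n,w,k in(("side",48,4),("wrist",96,2)):
        s=snapshot(n); c=proj(s,[t+[0,0,.012]])[0].astype(int)
        c=np.clip(c,[w,3*w//2],[640-w,480-3*w//2])
        im=cv2.resize(s["frame"][c[1]-3*w//2:c[1]+3*w//2,c[0]-w:c[0]+w,::-1],None,fx=k,fy=k,interpolation=cv2.INTER_CUBIC)
        tr=lambda p:np.int32((p-[c[0]-w,c[1]-3*w//2]+.5)*k)
        for z in(0,h): cv2.polylines(im,[tr(proj(s,ring(*xy,r,z)))],True,(0,255,0),1)
        for dz,col in((0,(0,0,255)),(.034,(255,0,255))):
            for sg in(-1,1): cv2.polylines(im,[tr(proj(s,t+np.array([[a,sg*g,dz] for a in(-.0095,.0095)])))],False,col,1)
        out.append(im)
    cv2.imwrite(name,np.hstack(out)); print(t,g*2)
E
python3 -c "
from look import *
look('pics/c5.png',(.637,-.091),.0085,.021)"
```

```text
[ 0.63681749 -0.09075553  0.00293059] 0.04378160691222779
```

View pics/c5.png

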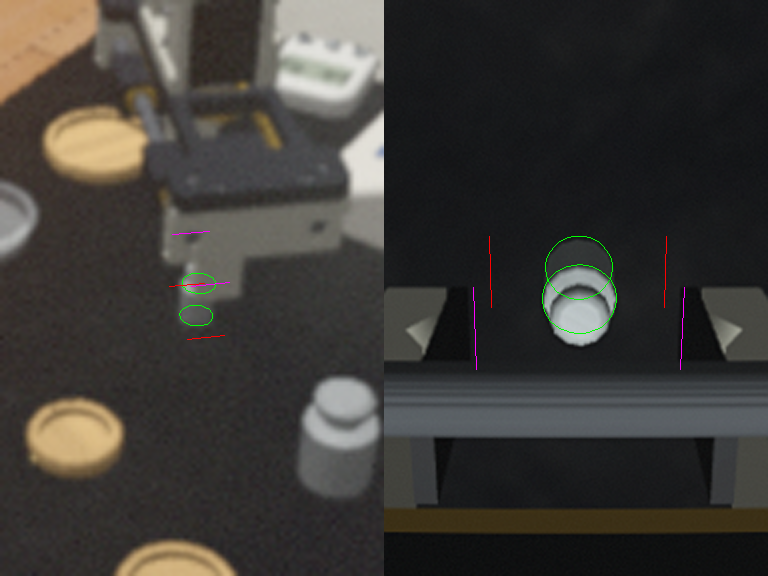

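The wrist view confirms it: the magenta lines at TCP+34 mm match the fingertips, so the true tip is about 34 mm above the reported TCP. The 50 g weight stands centred between the pads. I'll go 2.7 cm lower and close.

play_rows:
  commands:
    - [[0,0,1,0,0,0,0.5],[0,0,1.8,0,0,0,0.5],[0,0,2.4,0,0,0,0.5],[0,0,2.7,0,0,0,0.5],[0,0,2.7,0,0,0,0.5],[0,0,2.7,0,0,0,0],[0,0,2.7,0,0,0,0],[0,0,2.7,0,0,0,0],[0,0,2.7,0,0,0,0],[0,0,2.7,0,0,0,0],[0,0,2.7,0,0,0,0],[0,0,2.7,0,0,0,0]]

```text
clock: 5.53
tool_pos: [0.6373, -0.0907, -0.0233]
orientation: [180.0, -0.0, -0.0]
force: [0.1, -0.7, 1.9]
opening: 0.0153
gripper_force: 30.0
```

```bash
python3 -c "
from look import *
look('pics/c6.png',(.637,-.091),.0085,.021);o=get_obs();print(o['force'],o['gripper_force'])"
```

```text
[ 0.63734166 -0.0907469  -0.02329477] 0.015272846931225641
[ 0.00843141 -0.73459251  2.0229462 ] 30.000960632460192
```

View pics/c6.png

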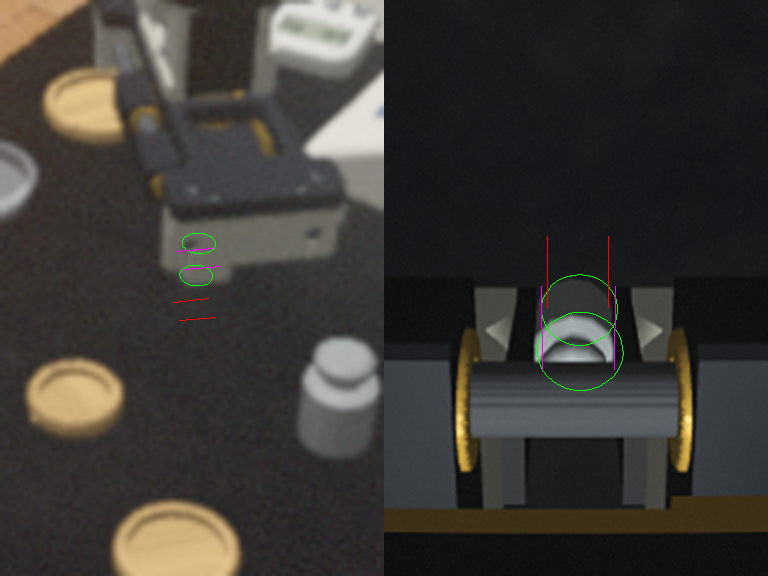

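play_rows:
  commands:
    - [[0,0,-1,0,0,0,0],[0,0,-3,0,0,0,0],[0,0,-5,0,0,0,0],[-2,2.2,-6,0,0,0,0],[-4,4.4,-6,0,0,0,0],[-6,6.6,-6,0,0,0,0],[-7.3,8.1,-6,0,0,0,0],[-7.9,8.8,-6,0,0,0,0],[-7.9,8.8,-6,0,0,0,0],[-7.9,8.8,-6,0,0,0,0],[-7.9,8.8,-6,0,0,0,0]]

```text
clock: 6.55
tool_pos: [0.559, -0.1783, 0.0367]
orientation: [180.0, -0.0, 0.0]
force: [0.2, -0.6, -0.9]
opening: 0.0158
gripper_force: 30.0
```

```bash
python3 -c "
from look import *
look('pics/c7.png',(.5584,-.1786),.0225,.010)"
```

```text
[ 0.55899123 -0.17829825  0.0366803 ] 0.015799631672500012
```

View pics/c7.png

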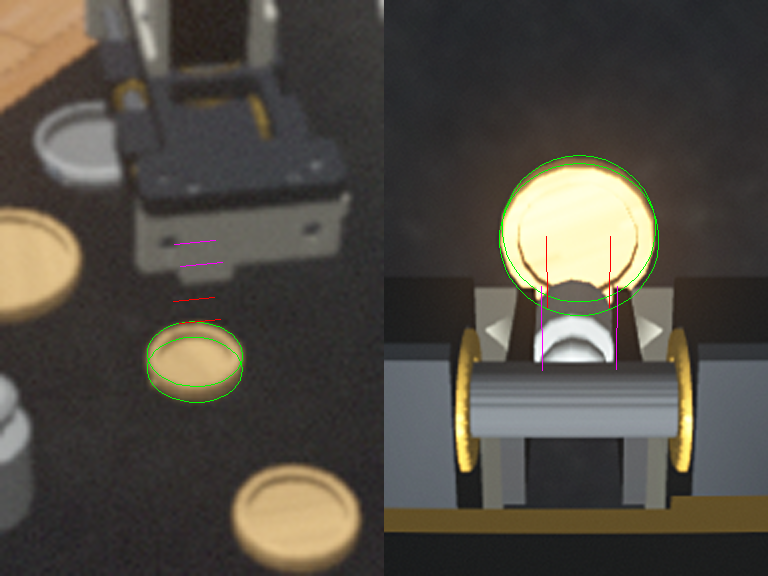

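The 50 g weight is held upright over its pot. I'll lower it, release and rise.

play_rows:
  commands:
    - [[0,0,2.5,0,0,0,0],[0,0,4.3,0,0,0,0],[0,0,5,0,0,0,0],[0,0,5.4,0,0,0,0],[0,0,5.5,0,0,0,0],[0,0,5.5,0,0,0,0],[0,0,5.5,0,0,0,0],[0,0,5.5,0,0,0,0.5],[0,0,5.5,0,0,0,0.5],[0,0,5.5,0,0,0,0.5],[0,0,5.5,0,0,0,0.5],[0,0,5.5,0,0,0,0.5],[0,0,5.5,0,0,0,0.5],[0,0,3.5,0,0,0,0.5],[0,0,0,0,0,0,0.5],[0,0,-4,0,0,0,0.9],[0,0,-6,0,0,0,0.9],[0,0,-6,0,0,0,0.9]]

```text
clock: 8.15
tool_pos: [0.5616, -0.1792, 0.1021]
orientation: [179.9, -0.5, 0.0]
force: [0.2, -0.6, -0.7]
opening: 0.0586
gripper_force: 0.0
```

play_rows:
  commands:
    - [[-3.5,2.2,0,0,0,0,0.9],[-7,4.5,0,0,0,0,0.9],[-10,6.4,0,0,0,0,0.9],[-10.6,6.75,0,0,0,0,0.9],[-10.6,6.75,0,0,0,0,0.9],[-10.6,6.75,3,0,0,0,0.9],[-10.6,6.75,6,0,0,0,0.9],[-10.6,6.75,9,0,0,0,0.9],[-10.6,6.75,10.7,0,0,0,0.9],[-10.6,6.75,11.2,0,0,0,0.9],[-10.6,6.75,11.2,0,0,0,0.9],[-10.6,6.75,11.2,0,0,0,0],[-10.6,6.75,11.2,0,0,0,0],[-10.6,6.75,11.2,0,0,0,0],[-10.6,6.75,11.2,0,0,0,0],[-10.6,6.75,11.2,0,0,0,0],[-10.6,6.75,11.2,0,0,0,0],[-10.6,6.75,11.2,0,0,0,0],[-10.6,6.75,11.2,0,0,0,0]]

```text
clock: 9.73
tool_pos: [0.4524, -0.2464, -0.015]
orientation: [180.0, -0.0, -0.0]
force: [-1.2, -0.8, 6.8]
opening: 0.043
gripper_force: 30.0
```

play_rows:
  commands:
    - [[0,0,-0.7,0,0,0,0],[0,0,-2,0,0,0,0],[0,0,-4,0,0,0,0],[0,-1,-5,0,0,0,0],[0.5,-4,-5,0,0,0,0],[1,-7,-5,0,0,0,0],[1.5,-10,-5,0,0,0,0],[2,-13,-5,0,0,0,0],[2.1,-14.8,-5,0,0,0,0],[2.1,-15.4,-5,0,0,0,0],[2.1,-15.4,-5,0,0,0,0],[2.1,-15.4,-5,0,0,0,0],[2.1,-15.4,-5,0,0,0,0]]

```text
clock: 10.82
tool_pos: [0.4726, -0.0925, 0.0342]
orientation: [180.0, 0.0, -0.0]
force: [-0.4, -0.2, -4.7]
opening: 0.0425
gripper_force: 30.0
```

```bash
python3 -c "
from look import *
look('pics/c8.png',(.4738,-.0923),.04,.010)"
```

```text
[ 0.47257953 -0.09252969  0.034198  ] 0.0425446108245492
```

View pics/c8.png

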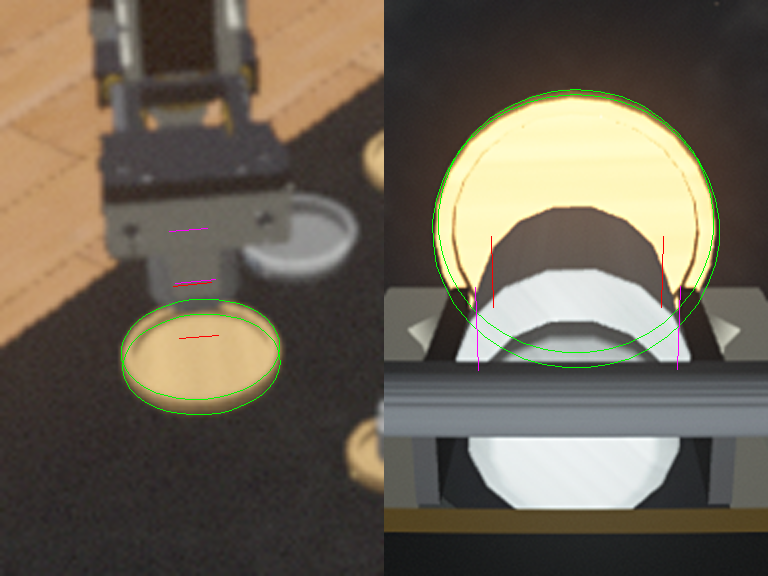

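The 500 g weight is held upright over its pot, so I'll place it.

play_rows:
  commands:
    - [[0,0,1.5,0,0,0,0],[0,0,3,0,0,0,0],[0,0,4,0,0,0,0],[0,0,4.4,0,0,0,0],[0,0,4.5,0,0,0,0],[0,0,4.5,0,0,0,0],[0,0,4.5,0,0,0,0],[0,0,4.5,0,0,0,0.8],[0,0,4.5,0,0,0,0.8],[0,0,4.5,0,0,0,0.8],[0,0,4.5,0,0,0,0.8],[0,0,4.5,0,0,0,0.8],[0,0,4.5,0,0,0,0.8],[0,0,2.5,0,0,0,0.8],[0,0,-1,0,0,0,0.8],[0,0,-5,0,0,0,0.7],[0,0,-6,0,0,0,0.7],[0,0,-6,0,0,0,0.7],[0,0,-6,0,0,0,0.7]]

```text
clock: 12.5
tool_pos: [0.4737, -0.092, 0.0953]
orientation: [-180.0, -0.1, -0.0]
force: [-0.4, -0.3, -0.2]
opening: 0.0614
gripper_force: 0.0
```

play_rows:
  commands:
    - [[-1.5,3.5,0,0,0,0,0.7],[-3,7,0,0,0,0,0.7],[-4.5,10.5,0,0,0,0,0.7],[-6,14,0,0,0,0,0.7],[-7.5,17.5,0,0,0,0,0.7],[-9,21,0,0,0,0,0.7],[-10,23.3,0,0,0,0,0.7],[-10.1,23.8,0,0,0,0,0.7],[-10.1,23.8,0,0,0,0,0.7],[-10.1,23.8,0,0,0,0,0.7],[-10.1,23.8,0,0,0,0,0.7],[-10.1,23.8,4,0,0,0,0.7],[-10.1,23.8,5,0,0,0,0.7],[-10.1,23.8,5,0,0,0,0.7]]

```text
clock: 13.67
tool_pos: [0.3702, -0.3282, 0.0419]
orientation: [-179.9, 0.3, 0.1]
force: [-0.6, -0.1, -0.2]
opening: 0.0612
gripper_force: 0.0
```

```bash
python3 -c "
from look import *
look('pics/c9.png',(.372,-.330),.0125,.026)"
```

```text
[ 0.37017591 -0.32821558  0.04193673] 0.06119309647385758
```

View pics/c9.png

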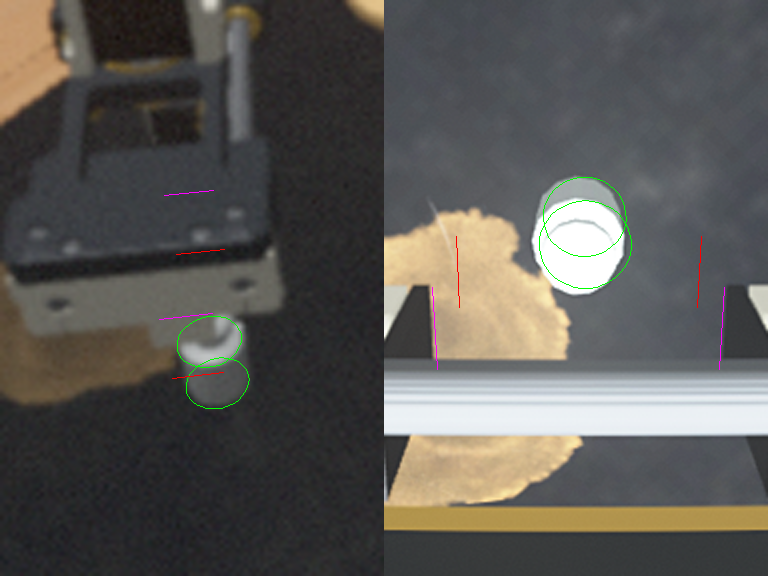

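The 100 g weight is centred within 2 mm, toward +y. I'll descend and grip.

play_rows:
  commands:
    - [[0,-0.2,3,0,0,0,0.7],[0,-0.2,5,0,0,0,0.7],[0,-0.2,6.4,0,0,0,0.7],[0,-0.2,6.8,0,0,0,0.7],[0,-0.2,6.8,0,0,0,0.7],[0,-0.2,6.8,0,0,0,0],[0,-0.2,6.8,0,0,0,0],[0,-0.2,6.8,0,0,0,0],[0,-0.2,6.8,0,0,0,0],[0,-0.2,6.8,0,0,0,0],[0,-0.2,6.8,0,0,0,0],[0,-0.2,6.8,0,0,0,0],[0,-0.2,6.8,0,0,0,0]]

```text
clock: 14.85
tool_pos: [0.3722, -0.3283, -0.0233]
orientation: [180.0, -0.0, -0.0]
force: [-0.7, 0.3, 4.1]
opening: 0.0236
gripper_force: 30.0
```

play_rows:
  commands:
    - [[0,0,-1,0,0,0,0],[0,0,-3,0,0,0,0],[0,0,-5,0,0,0,0],[2,-0.4,-6,0,0,0,0],[5,-1.1,-6,0,0,0,0],[8,-1.7,-6,0,0,0,0],[11,-2.4,-6,0,0,0,0],[14,-3,-6,0,0,0,0],[17,-3.7,-6,0,0,0,0],[20,-4.3,-6,0,0,0,0],[21.3,-4.6,-6,0,0,0,0],[21.3,-4.6,-6,0,0,0,0],[21.3,-4.6,-6,0,0,0,0],[21.3,-4.6,-6,0,0,0,0]]

```text
clock: 16.02
tool_pos: [0.5838, -0.2821, 0.0357]
orientation: [-180.0, 0.1, -0.0]
force: [0.1, 0.1, -0.7]
opening: 0.0241
gripper_force: 30.0
```

play_rows:
  commands:
    - [[0,0,2.5,0,0,0,0],[0,0,4.3,0,0,0,0],[0,0,5.2,0,0,0,0],[0,0,5.5,0,0,0,0],[0,0,5.5,0,0,0,0],[0,0,5.5,0,0,0,0],[0,0,5.5,0,0,0,0],[0,0,5.5,0,0,0,0.5],[0,0,5.5,0,0,0,0.5],[0,0,5.5,0,0,0,0.5],[0,0,5.5,0,0,0,0.5],[0,0,5.5,0,0,0,0.5],[0,0,5.5,0,0,0,0.5],[0,0,3.5,0,0,0,0.5],[0,0,0,0,0,0,0.5],[0,0,-4,0,0,0,0.75],[0,0,-6,0,0,0,0.75],[0,0,-6,0,0,0,0.75],[0,0,-6,0,0,0,0.75]]

```text
clock: 17.6
tool_pos: [0.5861, -0.2823, 0.0982]
orientation: [180.0, -0.2, -0.0]
force: [-0.5, 1.4, -0.9]
opening: 0.0632
gripper_force: 0.0
```

play_rows:
  commands:
    - [[3,-2.3,0,0,0,0,0.75],[6,-4.6,0,0,0,0,0.75],[8.5,-6.5,0,0,0,0,0.75],[9,-6.9,0,0,0,0,0.75],[9,-6.9,0,0,0,0,0.75],[9,-6.9,3,0,0,0,0.75],[9,-6.9,6,0,0,0,0.75],[9,-6.9,9,0,0,0,0.75],[9,-6.9,11,0,0,0,0.75],[9,-6.9,11.7,0,0,0,0.75],[9,-6.9,11.7,0,0,0,0.75],[9,-6.9,11.7,0,0,0,0],[9,-6.9,11.7,0,0,0,0],[9,-6.9,11.7,0,0,0,0],[9,-6.9,11.7,0,0,0,0],[9,-6.9,11.7,0,0,0,0],[9,-6.9,11.7,0,0,0,0],[9,-6.9,11.7,0,0,0,0]]

```text
clock: 19.1
tool_pos: [0.6756, -0.2135, -0.0196]
orientation: [180.0, -0.1, 0.0]
force: [-1.3, -0.3, 6.0]
opening: 0.033
gripper_force: 30.0
```

play_rows:
  commands:
    - [[0,0,-1,0,0,0,0],[0,0,-3,0,0,0,0],[-1,0,-5,0,0,0,0],[-3,-2,-6,0,0,0,0],[-5,-4.5,-6,0,0,0,0],[-6.1,-7.5,-6,0,0,0,0],[-6.1,-11,-6,0,0,0,0],[-6.1,-14.5,-6,0,0,0,0],[-6.1,-18,-6,0,0,0,0],[-6.1,-21.5,-6,0,0,0,0],[-6.1,-25,-6,0,0,0,0],[-6.1,-27.4,-6,0,0,0,0],[-6.1,-28,-6,0,0,0,0],[-6.1,-28,-6,0,0,0,0],[-6.1,-28,-6,0,0,0,0],[-6.1,-28,-6,0,0,0,0]]

```text
clock: 20.43
tool_pos: [0.6138, 0.0658, 0.0393]
orientation: [180.0, 0.0, -0.1]
force: [-0.5, 0.4, -2.3]
opening: 0.0331
gripper_force: 30.0
```

play_rows:
  commands:
    - [[0.1,0,2.5,0,0,0,0],[0.1,0,4.3,0,0,0,0],[0.1,0,5.2,0,0,0,0],[0.1,0,5.5,0,0,0,0],[0.1,0,5.5,0,0,0,0],[0.1,0,5.5,0,0,0,0],[0.1,0,5.5,0,0,0,0],[0.1,0,5.5,0,0,0,0.65],[0.1,0,5.5,0,0,0,0.65],[0.1,0,5.5,0,0,0,0.65],[0.1,0,5.5,0,0,0,0.65],[0.1,0,5.5,0,0,0,0.65],[0.1,0,5.5,0,0,0,0.65],[0.1,0,3.5,0,0,0,0.65],[0.1,0,0,0,0,0,0.65],[0,0,-4,0,0,0,0.65],[0,0,-8,0,0,0,0.65],[0,-3,-10,0,0,0,0.65],[0,-6,-10,0,0,0,0.65],[0,-9,-10,0,0,0,0.65]]

```text
clock: 22.1
tool_pos: [0.6152, 0.158, 0.1421]
orientation: [-179.9, -0.2, -0.1]
force: [1.3, 1.0, -0.9]
opening: 0.0575
gripper_force: 0.0
```

play_rows:
  commands:
    - [[-4,-3,0,0,0,0,0.65],[-8,-6,0,0,0,0,0.65],[-12,-9,0,0,0,0,0.65],[-15,-12,0,0,0,0,0.65],[-15,-15,0,0,0,0,0.65],[-15,-18,0,0,0,0,0.65],[-15,-18,0,0,0,0,0.65],[-15,-18,0,0,0,0,0.65]]

```text
clock: 22.77
tool_pos: [0.4635, 0.3389, 0.1393]
orientation: [-180.0, -0.0, 0.2]
force: [-0.6, -0.1, 0.2]
opening: 0.057
gripper_force: 0.0
```

```bash
python3 - <<'E'
from h import *; from plant import *
o=get_obs(); print(o["clock"],o["tool_pos"])
T=snapshot("top");S=snapshot("side")
pot=dict(w500=(.4738,-.0923),w200=(.6151,.0662),w100=(.585,-.282),w50=(.5584,-.1786)); tiles=[]
for i,(n,xy) in enumerate(pot.items()):
    row=[]
    for s in(T,S):
        c=proj(s,[[*xy,.02]])[0].astype(int); w=36; k=4
        im=cv2.resize(s["frame"][c[1]-w:c[1]+w,c[0]-w:c[0]+w,::-1],None,fx=200/72,fy=200/72,interpolation=cv2.INTER_CUBIC)
        tr=lambda p:np.int32((p-c+w+.5)*200/72)
        for part in W[n][0]:
            for r,z in (part if part[0][1]==0 else part[1:2]): cv2.polylines(im,[tr(proj(s,ring(*xy,r,z+.004)))],True,(0,255,0),1)
        row.append(im)
    tiles.append(np.vstack(row))
cv2.imwrite("pics/f.png",np.hstack(tiles))
for n,s,x0 in(("petri",T,(.5345,-.0021)),("cap",T,(.5096,-.3551))): print(n,fit(s,P[n][0],x0))
E
```

```text
22.7667 [0.46348606 0.33885868 0.13928797]
petri (array([ 0.53465927, -0.00196535]), np.float64(0.015721464465183077))
cap (array([ 0.5096367 , -0.35522735]), np.float64(0.03562592775853535))
```

View pics/f.png

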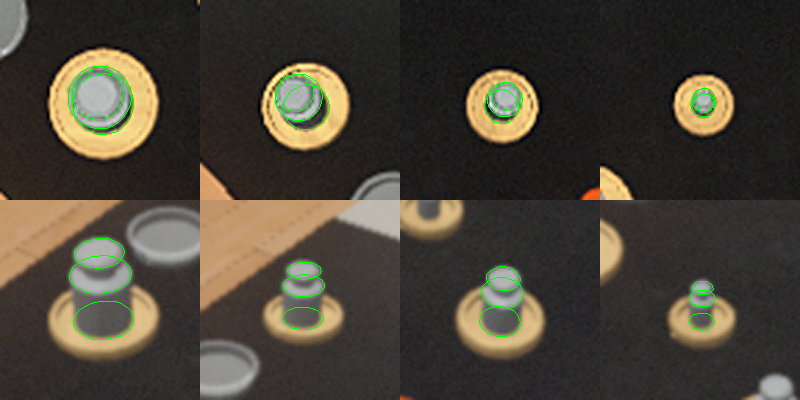

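All four weights stand upright and centred in their pots. The dish and cap are where they were, so I'm handing in.

```bash
python3 -c "
from plant import *
print(close_job())"
```

```text
the job is handed in; nothing more can be done
None
```

The job is handed in at about 23 s of the 88 s limit: the final top and side views show all four weights upright and centred in their own pots, and the petri dish and screw cap moved less than 1 mm; the judge gave no verdict.

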